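Load the specimens onto the instrument rail in reverse order

TASK

Move the four test specimens from the wooden rack to the black instrument rail, one to each bay, in reverse order as counted from the posts: the specimen next to the steel post in the wooden rack goes into the bay of the rail furthest from the rail's post, and so on, until the one furthest from the rack's post stands next to the rail's post. Leave each standing upright in the middle of its bay, and never tip one over on the way.

Things in the scene. Friction and masses are not known exactly. Their poses are not given: they have to be found in the camera images.
- rack: Light wooden rack holding the specimens at the start. 284 (own y) x 70 x 10 mm, on the table; five ribs 8 mm high, 4 thick part its top into four bays centred at x=0, y=-93, -31, 31, 93 mm. Steel ball-topped post (ball 22 mm), 61 mm high, at the +y end (y=133). Fixed; place, yaw (to 0.35 rad) and side (left or right of the robot) vary. Origin: centre of underside, z up.
- rail: Black rail, empty at the start, a grey 38 mm spot in each bay. 284 (own y) x 70 x 10 mm, on the table; five ribs 8 mm high, 4 thick part its top into four bays centred at x=0, y=-93, -31, 31, 93 mm. Steel ball-topped post (ball 22 mm), 61 mm high, at the +y end (y=133). Fixed; place, yaw (to 0.35 rad) and side (left or right of the robot) vary. Origin: centre of underside, z up.
- cylinder: Tall plain aluminium cylinder, 30 mm diameter, 56 mm high, about 0.1 kg. Origin: centre of its underside; z up when upright. It starts upright in a bay of the wooden rack on its pad (top 13 mm above the table), within about 4 mm of the bay's centre.
- block: Square steel block, 32 x 32 mm, 36 mm high, about 0.15 kg; its sides face its own x and y, within about 0.25 rad of the rack's x and y. Origin: centre of its underside; z up when upright. It starts upright in a bay of the wooden rack on its pad (top 13 mm above the table), within about 4 mm of the bay's centre.
- stub: White ceramic stepped stub: round foot 40 mm diameter and 14 mm high, round stem 28 mm diameter above it, 46 mm high in all, about 0.1 kg; grip the stem. Origin: centre of its underside; z up when upright. It starts upright in a bay of the wooden rack on its pad (top 13 mm above the table), within about 4 mm of the bay's centre.
- hex: Brass hexagonal prism, 32 mm across flats (37 mm across corners), 46 mm high, about 0.2 kg; two of its flats face its own +x and -x, within about 0.25 rad of the rack's x. Origin: centre of its underside; z up when upright. It starts upright in a bay of the wooden rack on its pad (top 13 mm above the table), within about 4 mm of the bay's centre.
- pad_cylinder: Grey round pad, 50 mm diameter, that stays fixed in the wooden rack and marks the bay where the aluminium cylinder starts. 3 mm thick, flat; origin: centre of its underside, at the centre of its bay.
- pad_block: Grey square pad, 46 x 46 mm, that stays fixed in the wooden rack and marks the bay where the square block starts. 3 mm thick, flat; origin: centre of its underside, at the centre of its bay.
- pad_stub: Grey round pad, 46 mm diameter, with two ears along the rack's x (62 mm over the ears, 16 mm wide), that stays fixed in the wooden rack and marks the bay where the ceramic stub starts. 3 mm thick, flat; origin: centre of its underside, at the centre of its bay.
- pad_hex: Grey hexagonal pad, 46 mm across flats, that stays fixed in the wooden rack and marks the bay where the brass hexagon starts. 3 mm thick, flat; origin: centre of its underside, at the centre of its bay.

How it is judged:
By the outcome, as a careful person would: the job done as asked, in the order asked, and still so for the second after the job is handed in, with the robot touching nothing.
It also fails if it takes over 101 s, if anything falls off the work surface, if the arm or the gripper's body presses on something with over 40 N, if the wrist force passes 120 N, or if a joint passes its speed limit or range.

ROBOT

A 7-joint arm with a two-finger parallel gripper is mounted at the origin on the work surface. World frame = base frame: x ahead of the robot, y to its left, z up, the work surface at z = 0. Lengths are in m, angles in rad, forces in N, time in s.
With the tool pointing down it reaches from about 0.4 to 0.85 m from the base axis. Payload 4.5 kg.
Tool frame: the origin (TCP) lies midway between the tips of the shut fingers; the grasp point (between the pads) lies r.grip_point_offset behind it (r.grip_point_offset is the distance from the TCP to the grasp point, in m); z points along the fingers, y is the line along which they close (so a half turn about z gives the same grasp; the last joint's range is limited). The gripper opens to 88 mm and grips with 3 to 60 N. Pads are 18 mm wide; open, the fingers measure 123 mm over their backs; the gripper's body (75 mm by 187 mm) begins 45 mm behind the grasp point.
Start: joints at [1.269, 0.689, -0.195, 1.565, 0.157, 0.902, -0.215], TCP at [0.206, -0.59, 0.239] pointing down, gripper open.
Joint ranges: [-3.01, 3.01], [-0.46, 2.08], [-1.47, 1.51], [0.13, 2.56], [-1, 4.14], [0.04, 2.09], [-2.66, 2.66]. Speed limits (rad/s): [2.57, 2.57, 3.14, 3.14, 3.14, 3.14, 3.14].

INTERFACE

Orientations are given as a unit quaternion [x, y, z, w].
In Python, from plant import r gives the robot as it stands.
- The arm moves only by the shell command python3 -m jog 'ROWS' [FORCE]. ROWS is JSON, a list of rows, each an object of numbers: "wx", "wy", "wz": the turn, a rotation vector about the world's x, y, z as a fraction of full scale; "dx", "dy", "dz": the shift along the world's x, y, z as a fraction of full scale; "hand": the closure, from 0 (fully open) to 1 (shut). In form: [{"wx": .., "wy": .., "wz": .., "dx": .., "dy": .., "dz": .., "hand": ..}, ...]. A call has 1 to 5 rows; each row shifts and turns the commanded pose from where the row before left it; what a row does not reach is not made up. Full scale, the value 1, is 0.25 m for a shift and 2 rad for a turn. A row lasts 1/12 s, in which the tool goes at most 41.7 mm and 7.16 degrees, less where a joint would pass 70% of its speed; a pose out of reach is approached as far as the arm can. A call with a number of a shift or a turn outside -1 to 1 is refused whole. A call with a gripper value outside its range is refused whole. The fingers move at their own pace and stop on an object; FORCE is the grip in N (left out, the last holds). Time passes only in rows, so rows that do not move let the fingers close. It gives the time, the measured TCP pose, the force, the opening and the grip force at its end, in the units of the state.
- r.get_state(): the state, without advancing time (a new reading comes with each control period).
- r.snapshot(name): name is "side" or "top"; returns the picture (400x640x3 uint8, red, green, blue); there is no depth.
- r.camera_info(name): a dict with "mtx" (3x3 intrinsics, pixels), "R" (3x3) and "t" (3): a world point X has camera coordinates R X + t. Camera axes: x right, y down, z forward; pixel columns grow to the right and rows downward; lengths in m; the calibration is good to about 2 mm. A picture is of the moment at which its call begins. camera_info takes no time and is no camera call.
- r.finish_job(): hands the job in; it is judged then, once.
Trained networks look in the newest picture that a camera, given by its name, has taken for a name from the list of things; names that differ only in an ending like _2 or _b are one class to them, and where a whole thing is asked for, a point or a joint stands for the part that bears it (a point fixed in the world has none). Each returns a list of dicts, best first, with "p" (0 to 1); they miss things now and then, are a little off and sometimes report something else, mostly with a low value. They report only what shows in the picture. A call takes as long as a camera call.
- r.search_frame(camera, query): "bbox" ([left, top, right, bottom] in pixels, round what is visible of it).
- r.masks_of(camera, query): "region" (400x640 bool, what is visible of it) and "bbox" ([left, top, right, bottom] in pixels, round what is visible of it).
The state is a dict: "clock": time; "q": joint angles; "qd": joint speeds; "joint_torque": joint torques, N m; "tool_pos": TCP position; "eef_rot": TCP orientation; "contact_force": force on the tool from outside, world axes, zero at the start; "moment": the same for the moment, N m; "opening": opening from 0.0 (shut) to 1.0 (fully open); "finger_force": force on a finger pad.
Only numpy, scipy, OpenCV 4.12 (cv2) and the standard library are available. Lean on these libraries where they do the work, as an engineer would, in place of code of your own. Each camera call takes 0.05 s, during which the arm holds its last target. There are 200 camera calls.

## Working session

There is one attempt and no reset: what is moved stays moved. The work goes in short steps, Python scripts to look and compute and a shell command to move; the robot and the scene stay as the last step left them, time stands still between calls to the robot, and variables do not carry over. Pictures are saved under pics/ and viewed, at most 14 in all, crops included, and the job is handed in when it is done.

```bash
ls; mkdir -p pics; python3 - <<'E'
from plant import r
import cv2
s=r.get_state();print(s, r.grip_point_offset)
for c in("side","top"):
    cv2.imwrite(f"pics/{c}0.png",r.snapshot(c)[:,:,::-1]); print(r.camera_info(c))
E
```

```text
pics
{'clock': 0.0, 'q': array([ 1.26880159,  0.6899552 , -0.19452159,  1.56634129,  0.15735152,
        0.90249318, -0.21511313]), 'qd': array([ 0.0022803 ,  0.00021219, -0.00057765, -0.00044197,  0.00055963,
       -0.00088421, -0.00033707]), 'joint_torque': array([-5.04517611e-04, -5.27566588e+01, -1.26738299e+00, -1.53434247e+01,
       -5.27245249e-02,  6.48761401e-03,  2.02627421e-04]), 'tool_pos': array([ 0.20568855, -0.58952156,  0.23792893]), 'eef_rot': array([ 9.85928828e-01,  1.67163203e-01, -2.32568825e-04, -8.69243938e-04]), 'contact_force': array([-0.08324863,  0.33952052, -1.03196842]), 'moment': array([ 0.01309599, -0.0079669 , -0.00963905]), 'finger_force': 0.0, 'opening': 0.9993799424458932} 0.0187
{'mtx': array([[460.64298382,   0.        , 322.41705229],
       [  0.        , 460.64298382, 197.48883769],
       [  0.        ,   0.        ,   1.        ]]), 'R': array([[-0.99685641, -0.07695415,  0.01885072],
       [-0.06855097,  0.71844023, -0.69220258],
       [ 0.03972475, -0.69131881, -0.72145703]]), 't': array([0.55162332, 0.07836052, 1.12923633])}
{'mtx': array([[468.1457338 ,   0.        , 317.33601214],
       [  0.        , 468.1457338 , 205.35986066],
       [  0.        ,   0.        ,   1.        ]]), 'R': array([[ 0.02680802, -0.99962579, -0.00544195],
       [-0.99599007, -0.0262449 , -0.08552774],
       [ 0.08535292,  0.00771296, -0.99632093]]), 't': array([-0.02220196,  0.53643742,  0.92393268])}
```

View pics/side0.png

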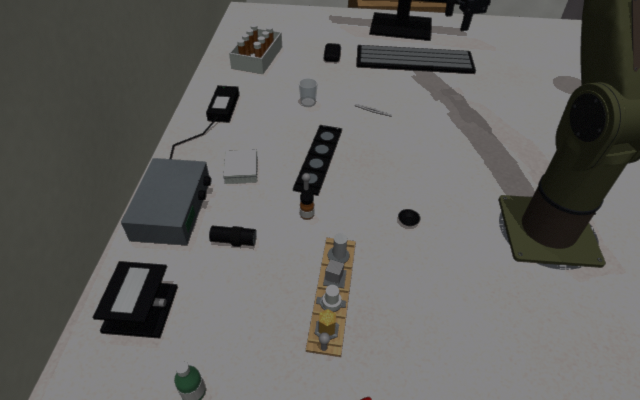

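View pics/top0.png

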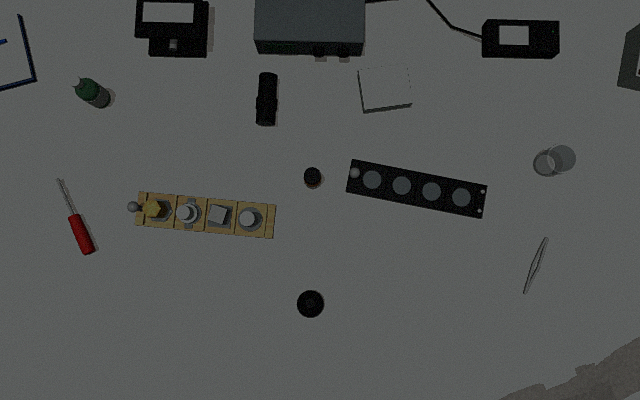

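Side view: the wooden rack runs from (340,240) to (325,350), with its post at the bottom. The black rail is at (318,160), and a small bottle stands by its post end at (307,205).
Top view: the rack post is at (133,206), followed by hex (155,209), stub (187,213), block (219,215) and cylinder (250,218). The rail post is at (355,172), its spots run from (372,180) to (461,197), and the bottle is at (312,177).

Next I'll fit the poses to the silhouettes.

```bash
cat > h.py <<'E'
from plant import r
import numpy as np, cv2
from scipy.optimize import minimize
from scipy.spatial.transform import Rotation as Ro
CI={c:r.camera_info(c) for c in("side","top")}
def proj(c,X):
    k=CI[c]; p=(np.asarray(X)@k["R"].T+k["t"])@k["mtx"].T; return p[:,:2]/p[:,2:]
def prism(n,rad,z0,z1,ph=0,off=(0,0)):
    a=ph+np.arange(n)*2*np.pi/n; xy=np.c_[np.cos(a),np.sin(a)]*rad+off
    return np.r_[np.c_[xy,0*a+z0],np.c_[xy,0*a+z1]]
def box(x,y,z0,z1,off=(0,0)):
    return np.array([[sx*x/2+off[0],sy*y/2+off[1],z] for sx in(-1,1) for sy in(-1,1) for z in(z0,z1)])
M={"cylinder":[prism(32,.015,0,.056)],"block":[box(.032,.032,0,.036)],
 "stub":[prism(32,.020,0,.014),prism(32,.014,0,.046)],"hex":[prism(6,.016/np.cos(np.pi/6),0,.046,np.pi/6)],
 "rack":[box(.07,.284,0,.010)]+[box(.07,.004,.01,.018,(0,y)) for y in(-.124,-.062,0,.062,.124)]+[prism(24,.011,.039,.061,0,(0,.133)),prism(12,.004,0,.05,0,(0,.133))]}
M["rail"]=M["rack"]
S=4
def render(c,name,p,z,bb,extra=()):
    m=np.zeros(((bb[3]-bb[1])*S,(bb[2]-bb[0])*S),np.uint8); R=Ro.from_euler("z",p[2]).as_matrix()
    for v in M[name]:
        u=(proj(c,v@R.T+[p[0],p[1],z])+.5-bb[:2])*S
        cv2.fillConvexPoly(m,cv2.convexHull(np.round(u*16).astype(np.int32)),1,cv2.LINE_8,4)
    return m
def fit(name,p0,z,masks,rot=True):
    """masks {cam: region}; returns x,y,yaw and IoU"""
    d={}
    for c,g in masks.items():
        ys,xs=np.nonzero(g); bb=np.array([xs.min()-12,ys.min()-12,xs.max()+12,ys.max()+12]).clip(0,[640,400,640,400])
        s=g[bb[1]:bb[3],bb[0]:bb[2]].astype(np.float32)
        d[c]=(bb,cv2.resize(s,None,fx=S,fy=S,interpolation=cv2.INTER_LINEAR)>.5)
    def cost(q):
        p=[q[0]/100,q[1]/100,q[2]/5 if rot else p0[2]]; t=0
        for c,(bb,g) in d.items():
            m=render(c,name,p,z,bb)>0; t+=1-(m&g).sum()/(m|g).sum()
        return t/len(d)
    q0=np.array([p0[0]*100,p0[1]*100,p0[2]*5]); best=None
    for dy in ((0,-.6,.6) if rot else (0,)):
        s=np.vstack([q0+[0,0,dy]]+[q0+[0,0,dy]+e for e in np.eye(3)])
        o=minimize(cost,s[0],method="Nelder-Mead",options=dict(initial_simplex=s,xatol=.01,fatol=1e-4))
        if best is None or o.fun<best.fun: best=o
    return np.array([best.x[0]/100,best.x[1]/100,best.x[2]/5 if rot else p0[2]]),1-best.fun
def ray(c,uv,z):
    k=CI[c]; d=k["R"].T@np.linalg.solve(k["mtx"],[uv[0],uv[1],1]); o=-k["R"].T@k["t"]; return (o+d*(z-o[2])/d[2])[:2]
def yawtool():
    y=Ro.from_quat(r.get_state()["eef_rot"]).as_matrix()[:,1]; return np.arctan2(y[1],y[0])
E
python3 - <<'E'
from h import *
ms={}
for c in("side","top"):
    r.snapshot(c)
    for n in M:
        l=r.masks_of(c,n)
        print(c,n,[(round(o["p"],2),np.round(o["bbox"]).tolist()) for o in l[:3]])
        if l: ms[c,n]=l[0]["region"]
np.savez("m.npz",**{a+"_"+b:v for (a,b),v in ms.items()})
Z={"rack":0,"rail":0}
for n in M:
  for cs in (("top",),("side",),("top","side")):
    mm={c:ms[c,n] for c in cs if (c,n) in ms}
    if len(mm)<len(cs): continue
    ys,xs=np.nonzero(mm[cs[0]]); p0=[*ray(cs[0],(xs.mean(),ys.mean()),.03),-.1]
    p,i=fit(n,p0,Z.get(n,.013),mm); print(n,cs,p.round(4),round(i,3))
print("tool yaw",yawtool())
E
```

```text
side cylinder [(0.54, [331.0, 232.0, 349.0, 261.0])]
side block [(0.55, [327.0, 260.0, 346.0, 281.0])]
side stub [(0.87, [321.0, 283.0, 341.0, 314.0]), (0.28, [318.0, 298.0, 344.0, 309.0])]
side hex [(0.95, [318.0, 308.0, 339.0, 334.0])]
side rack [(0.62, [306.0, 234.0, 358.0, 357.0])]
side rail [(0.71, [296.0, 127.0, 342.0, 197.0]), (0.68, [328.0, 246.0, 349.0, 261.0])]
top cylinder [(0.65, [240.0, 208.0, 259.0, 229.0])]
top block [(0.62, [208.0, 203.0, 232.0, 225.0])]
top stub [(0.85, [174.0, 203.0, 200.0, 224.0])]
top hex [(0.81, [140.0, 199.0, 168.0, 221.0]), (0.7, [209.0, 206.0, 232.0, 230.0])]
top rack [(0.65, [125.0, 191.0, 276.0, 241.0])]
top rail [(0.73, [344.0, 158.0, 488.0, 218.0])]
cylinder ('top',) [ 0.5052  0.1277 -0.0581] 0.948
cylinder ('side',) [ 0.5058  0.1295 -0.2156] 0.924
cylinder ('top', 'side') [0.5055 0.1278 0.1037] 0.926
block ('top',) [ 0.5127  0.189  -0.2761] 0.918
block ('side',) [ 0.5145  0.1899 -0.272 ] 0.886
block ('top', 'side') [ 0.5138  0.1896 -0.3181] 0.887
stub ('top',) [0.5137 0.2528 0.0072] 0.893
stub ('side',) [ 0.5159  0.2564 -0.2221] 0.893
stub ('top', 'side') [0.5149 0.2548 0.0219] 0.873
hex ('top',) [0.5206 0.3153 0.0258] 0.961
hex ('side',) [0.5212 0.3167 0.0883] 0.894
hex ('top', 'side') [0.5207 0.3155 0.009 ] 0.919
rack ('top',) [ 0.5135  0.2226 -0.0707] 0.575
rack ('side',) [ 0.5188  0.2839 -0.0683] 0.36
rack ('top', 'side') [ 0.5138  0.223  -0.0709] 0.497
rail ('top',) [ 0.5786 -0.2105 -0.1664] 0.964
rail ('side',) [ 0.5805 -0.2065 -0.179 ] 0.945
rail ('top', 'side') [ 0.5793 -0.2103 -0.1747] 0.948
tool yaw -1.2349885150123006
```

```bash
python3 - <<'E'
from h import *
im=r.snapshot("top"); g=cv2.cvtColor(im,cv2.COLOR_RGB2GRAY).astype(float)
p=np.array([.579,-.2105,-.17])
def bays(p): return [np.array([p[0]-np.sin(p[2])*y,p[1]+np.cos(p[2])*y]) for y in(.093,.031,-.031,-.093)]
for c in("top","side"):
    g=cv2.cvtColor(r.snapshot(c),cv2.COLOR_RGB2GRAY).astype(float)
    P=[]
    for b in bays(p):
        u=proj(c,[[*b,.010]])[0]; x,y=np.round(u).astype(int); R=14 if c=="top" else 9
        w=g[y-R:y+R+1,x-R:x+R+1]; t=(w.min()+w.max())/2
        n,L,st,ce=cv2.connectedComponentsWithStats((w>t).astype(np.uint8)); k=L[R,R]
        P.append(ray(c,ce[k]+[x-R,y-R],.010)); print(c,st[k],P[-1].round(4))
    P=np.array(P); d=P[0]-P[3]; m=P.mean(0); print(c,"centre",m.round(4),"yaw",np.arctan2(-d[0],d[1]).round(4),"span",np.hypot(*d).round(4))
print("bottle base?",ray("side",(307,215),0),ray("top",(312,187),0))
for z in(.04,.06,.08,.1): print(z,ray("side",(306,178),z),ray("top",(312,175),z))
E
```

```text
top [  5   6  18  18 265] [ 0.5948 -0.1182]
top [  5   5  18  19 263] [ 0.5843 -0.1794]
top [  5   5  19  19 269] [ 0.5736 -0.2404]
top [  5   5  19  19 268] [ 0.5633 -0.3018]
top centre [ 0.579  -0.2099] yaw -0.1702 span 0.1863
side [  1   5  15  10 102] [ 0.5975 -0.1176]
side [ 3  6 13  9 95] [ 0.5852 -0.1762]
side [ 2  6 14  9 97] [ 0.5749 -0.237 ]
side [ 3  6 12  8 71] [ 0.5639 -0.298 ]
side centre [ 0.5804 -0.2072] yaw -0.184 span 0.1836
bottle base? [0.59125678 0.0080447 ] [0.57680319 0.00435532]
0.04 [ 0.60273304 -0.08259261] [0.59592979 0.00421468]
0.06 [ 0.60047705 -0.06183836] [0.59290896 0.0037946 ]
0.08 [ 0.59822106 -0.04108412] [0.58988813 0.00337452]
0.1 [ 0.59596507 -0.02032987] [0.5868673  0.00295444]
```

```bash
python3 -m jog '[{"dx":0.12,"dy":0.1,"wz":0.05},{"dx":0.12,"dy":0.12,"wz":0.05},{"dx":0.12,"dy":0.12,"wz":0.05},{"dx":0.12,"dy":0.12,"wz":0.05},{"dx":0.12,"dy":0.12,"wz":0.05}]' 20; python3 -m jog '[{"dx":0.12,"dy":0.12,"wz":0.05},{"dx":0.12,"dy":0.12,"wz":0.05},{"dx":0.12,"dy":0.12,"wz":0.05},{"dx":0.12,"dy":0.12,"wz":0.05},{"dx":0.12,"dy":0.12,"wz":0.05}]'; python3 -c "from h import *;print(yawtool(),r.get_state()['q'])"
```

```text
-1.2349664800808942 [ 1.26877402  0.68908827 -0.19459831  1.565288    0.15730107  0.90250834
 -0.21511271]invalid input
invalid input
```

```bash
python3 -m jog '[{"wx":0,"wy":0,"wz":0.05,"dx":0.12,"dy":0.1,"dz":0,"hand":0},{"wx":0,"wy":0,"wz":0.05,"dx":0.12,"dy":0.12,"dz":0,"hand":0},{"wx":0,"wy":0,"wz":0.05,"dx":0.12,"dy":0.12,"dz":0,"hand":0},{"wx":0,"wy":0,"wz":0.05,"dx":0.12,"dy":0.12,"dz":0,"hand":0},{"wx":0,"wy":0,"wz":0.05,"dx":0.12,"dy":0.12,"dz":0,"hand":0}]' 20;  python3 -c "from h import *;print(yawtool(),r.get_state()['q'])"
```

```text
clock: 1.37
tool_pos: [0.3549, -0.4459, 0.2389]
eef_rot: [0.913, 0.408, 0.0, 0.0]
contact_force: [0.9, -0.6, -0.7]
opening: 1.005
finger_force: 0.0
-0.730478429838096 [ 1.01058565  0.6253545  -0.32397748  1.7317264   0.25638355  0.82563219
 -0.16152473]
```

```bash
for i in 1; do :; done; python3 -m jog '[{"wx":0,"wy":0,"wz":0.0217,"dx":0.04,"dy":0.153,"dz":0,"hand":0},{"wx":0,"wy":0,"wz":0.0217,"dx":0.04,"dy":0.153,"dz":0,"hand":0},{"wx":0,"wy":0,"wz":0.0217,"dx":0.04,"dy":0.153,"dz":0,"hand":0},{"wx":0,"wy":0,"wz":0.0217,"dx":0.04,"dy":0.153,"dz":0,"hand":0},{"wx":0,"wy":0,"wz":0.0217,"dx":0.04,"dy":0.153,"dz":0,"hand":0}]' |head -2; python3 -m jog '[{"wx":0,"wy":0,"wz":0.0217,"dx":0.04,"dy":0.153,"dz":0,"hand":0},{"wx":0,"wy":0,"wz":0.0217,"dx":0.04,"dy":0.153,"dz":0,"hand":0},{"wx":0,"wy":0,"wz":0.0217,"dx":0.04,"dy":0.153,"dz":0,"hand":0},{"wx":0,"wy":0,"wz":0.0217,"dx":0.04,"dy":0.153,"dz":0,"hand":0},{"wx":0,"wy":0,"wz":0.0217,"dx":0.04,"dy":0.153,"dz":0,"hand":0}]'|head -2;python3 -m jog '[{"wx":0,"wy":0,"wz":0.0217,"dx":0.04,"dy":0.153,"dz":0,"hand":0},{"wx":0,"wy":0,"wz":0.0217,"dx":0.04,"dy":0.153,"dz":0,"hand":0},{"wx":0,"wy":0,"wz":0.0217,"dx":0.04,"dy":0.153,"dz":0,"hand":0},{"wx":0,"wy":0,"wz":0.0217,"dx":0.04,"dy":0.153,"dz":0,"hand":0},{"wx":0,"wy":0,"wz":0.0217,"dx":0.04,"dy":0.153,"dz":0,"hand":0}]'|head -2;  python3 -c "from h import *;print(yawtool(),r.get_state()['q'],r.get_state()['tool_pos'])"
```

```text
clock: 1.78
tool_pos: [0.4041, -0.2543, 0.239]
clock: 2.2
tool_pos: [0.4542, -0.063, 0.239]
clock: 2.62
tool_pos: [0.5041, 0.1284, 0.2389]
-0.08187967749903584 [-0.05273673  0.57857353 -0.45576528  1.87117152  0.35314824  0.77135911
 -0.78232   ] [0.50414709 0.12841346 0.23893618]
```

```bash
python3 -m jog '[{"wx":0,"wy":0,"wz":0,"dx":0.006,"dy":0,"dz":-0.14,"hand":0},{"wx":0,"wy":0,"wz":0,"dx":0,"dy":0,"dz":-0.14,"hand":0},{"wx":0,"wy":0,"wz":0,"dx":0,"dy":0,"dz":-0.14,"hand":0},{"wx":0,"wy":0,"wz":0,"dx":0,"dy":0,"dz":-0.14,"hand":0},{"wx":0,"wy":0,"wz":0,"dx":0,"dy":0,"dz":-0.12,"hand":0}]'; python3 -m jog '[{"wx":0,"wy":0,"wz":0,"dx":0,"dy":0,"dz":-0.08,"hand":0},{"wx":0,"wy":0,"wz":0,"dx":0,"dy":0,"dz":-0.06,"hand":0},{"wx":0,"wy":0,"wz":0,"dx":0,"dy":0,"dz":-0.03,"hand":0},{"wx":0,"wy":0,"wz":0,"dx":0,"dy":0,"dz":0,"hand":0.3},{"wx":0,"wy":0,"wz":0,"dx":0,"dy":0,"dz":0,"hand":0.5}]'; python3 -m jog '[{"wx":0,"wy":0,"wz":0,"dx":0,"dy":0,"dz":0,"hand":1},{"wx":0,"wy":0,"wz":0,"dx":0,"dy":0,"dz":0,"hand":1},{"wx":0,"wy":0,"wz":0,"dx":0,"dy":0,"dz":0,"hand":1},{"wx":0,"wy":0,"wz":0,"dx":0,"dy":0,"dz":0,"hand":1},{"wx":0,"wy":0,"wz":0,"dx":0,"dy":0,"dz":0,"hand":1}]' 20
```

```text
clock: 3.03
tool_pos: [0.5051, 0.1264, 0.0669]
eef_rot: [0.736, 0.677, -0.0, -0.0]
contact_force: [0.7, -0.3, -0.1]
opening: 1.0
finger_force: 0.0
clock: 3.45
tool_pos: [0.5056, 0.1266, 0.0265]
eef_rot: [0.736, 0.677, 0.0, 0.0]
contact_force: [-0.2, -0.1, -0.6]
opening: 0.877
finger_force: 0.0
clock: 3.87
tool_pos: [0.5056, 0.1265, 0.0267]
eef_rot: [0.736, 0.677, 0.0, 0.0]
contact_force: [0.6, 0.2, -0.3]
opening: 0.495
finger_force: 0.0
```

```bash
python3 -m jog '[{"wx":0,"wy":0,"wz":0,"dx":0,"dy":0,"dz":0,"hand":1},{"wx":0,"wy":0,"wz":0,"dx":0,"dy":0,"dz":0,"hand":1},{"wx":0,"wy":0,"wz":0,"dx":0,"dy":0,"dz":0,"hand":1},{"wx":0,"wy":0,"wz":0,"dx":0,"dy":0,"dz":0,"hand":1},{"wx":0,"wy":0,"wz":0,"dx":0,"dy":0,"dz":0,"hand":1}]' 25;  python3 -m jog '[{"wx":0,"wy":0,"wz":0,"dx":0,"dy":0,"dz":0.04,"hand":1},{"wx":0,"wy":0,"wz":0,"dx":0,"dy":0,"dz":0.08,"hand":1},{"wx":0,"wy":0,"wz":0,"dx":0,"dy":0,"dz":0.1,"hand":1},{"wx":0,"wy":0,"wz":0,"dx":0,"dy":0,"dz":0.14,"hand":1},{"wx":0,"wy":0,"wz":0,"dx":0,"dy":0,"dz":0.14,"hand":1}]'
```

```text
clock: 4.28
tool_pos: [0.5054, 0.1265, 0.0263]
eef_rot: [0.736, 0.677, 0.0, 0.0]
contact_force: [0.7, -0.5, 2.7]
opening: 0.333
finger_force: 25.0
clock: 4.7
tool_pos: [0.5042, 0.1261, 0.1525]
eef_rot: [0.736, 0.677, -0.001, -0.0]
contact_force: [0.4, -0.0, -1.1]
opening: 0.329
finger_force: 25.0
```

```bash
python3 - <<'E'
from h import *
s=r.get_state();print(s['tool_pos'],s['opening'],yawtool())
for c in("side","top"):
    im=r.snapshot(c)
    cv2.imwrite(f"pics/{c}1.png",cv2.resize(im[100:300,150:450,::-1] if c=="side" else im[100:300,100:400,::-1],None,fx=2,fy=2))
    for n in("cylinder","bottle"):
        try:l=r.masks_of(c,n);print(c,n,[(round(o["p"],2),np.round(o["bbox"]).tolist()) for o in l[:3]])
        except Exception as e: print(e)
E
```

```text
[0.50417088 0.12611248 0.15251141] 0.32918080961795887 -0.08337568085576283
side cylinder [(0.82, [334.0, 194.0, 353.0, 220.0])]
it knows: block, cylinder, hex, pad_block, pad_cylinder, pad_hex, pad_stub, rack, rail, stub
top cylinder [(0.44, [345.0, 160.0, 488.0, 216.0])]
it knows: block, cylinder, hex, pad_block, pad_cylinder, pad_hex, pad_stub, rack, rail, stub
```

View pics/side1.png

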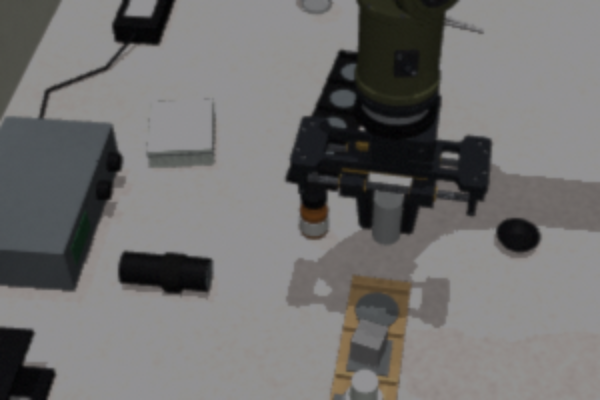

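```bash
python3 -m jog '[{"wx":0,"wy":0,"wz":0,"dx":0,"dy":0,"dz":0.1,"hand":1},{"wx":0,"wy":0,"wz":0,"dx":0,"dy":-0.08,"dz":0.06,"hand":1},{"wx":0,"wy":0,"wz":-0.01,"dx":0.06,"dy":-0.12,"dz":0,"hand":1},{"wx":0,"wy":0,"wz":-0.01,"dx":0.06,"dy":-0.14,"dz":0,"hand":1},{"wx":0,"wy":0,"wz":-0.01,"dx":0.06,"dy":-0.14,"dz":0,"hand":1}]'|head -2;  python3 -m jog '[{"wx":0,"wy":0,"wz":-0.01,"dx":0.06,"dy":-0.14,"dz":0,"hand":1},{"wx":0,"wy":0,"wz":-0.0035,"dx":0.06,"dy":-0.14,"dz":0,"hand":1},{"wx":0,"wy":0,"wz":0,"dx":0.06,"dy":-0.14,"dz":0,"hand":1},{"wx":0,"wy":0,"wz":0,"dx":0.006,"dy":-0.08,"dz":0,"hand":1},{"wx":0,"wy":0,"wz":0,"dx":0,"dy":0,"dz":0,"hand":1}]'|head -4; python3 -c "from h import *;print(yawtool(),r.get_state()['tool_pos'])"
```

```text
clock: 5.32
tool_pos: [0.5496, 0.0054, 0.19]
clock: 5.73
tool_pos: [0.5955, -0.1265, 0.1883]
eef_rot: [0.768, 0.64, -0.003, 0.0]
contact_force: [-0.2, -0.9, -1.3]
-0.18054969962315204 [ 0.59549719 -0.12653472  0.18834403]
```

```bash
python3 -m jog '[{"wx":0,"wy":0,"wz":0,"dx":0,"dy":0,"dz":-0.12,"hand":1},{"wx":0,"wy":0,"wz":0,"dx":0,"dy":0,"dz":-0.14,"hand":1},{"wx":0,"wy":0,"wz":0,"dx":0,"dy":0,"dz":-0.14,"hand":1},{"wx":0,"wy":0,"wz":0,"dx":0,"dy":0,"dz":-0.1,"hand":1},{"wx":0,"wy":0,"wz":0,"dx":0,"dy":0,"dz":-0.06,"hand":1}]'|head -3;  python3 -m jog '[{"wx":0,"wy":0,"wz":0,"dx":0,"dy":0,"dz":-0.03,"hand":1},{"wx":0,"wy":0,"wz":0,"dx":0,"dy":0,"dz":0,"hand":1},{"wx":0,"wy":0,"wz":0,"dx":0,"dy":0,"dz":0,"hand":1}]'; python3 -c "
from h import *
print(yawtool(),r.get_state()['tool_pos'])
r.snapshot('side');l=r.masks_of('side','cylinder')
for o in l[:2]:print(o['p'],o['bbox'],fit('cylinder',[.595,-.118,0],.021,{'side':o['region']},False))"
```

```text
clock: 6.15
tool_pos: [0.593, -0.1172, 0.0464]
eef_rot: [0.764, 0.645, -0.003, -0.003]
clock: 6.4
tool_pos: [0.5965, -0.1178, 0.0434]
eef_rot: [0.765, 0.644, -0.0, -0.001]
contact_force: [-0.7, 0.2, -1.1]
opening: 0.33
finger_force: 25.0
-0.1701742140494259 [ 0.59645679 -0.11783523  0.04337683]
0.52 [301.0, 152.8, 316.1, 176.7] (array([ 0.59853955, -0.12560145,  0.        ]), np.float64(0.9205050268880056))
```

```bash
python3 -m jog '[{"wx":0,"wy":0,"wz":0,"dx":-0.002,"dy":-0.004,"dz":-0.04,"hand":1},{"wx":0,"wy":0,"wz":0,"dx":-0.002,"dy":0,"dz":-0.024,"hand":1},{"wx":0,"wy":0,"wz":0,"dx":0,"dy":0,"dz":-0.012,"hand":1},{"wx":0,"wy":0,"wz":0,"dx":0,"dy":0,"dz":0,"hand":1},{"wx":0,"wy":0,"wz":0,"dx":0,"dy":0,"dz":0,"hand":1}]'; python3 -c "
from h import *
print(yawtool(),r.get_state()['tool_pos'])
r.snapshot('side');l=r.masks_of('side','cylinder')
for o in l[:2]:print(o['p'],o['bbox'],fit('cylinder',[.595,-.118,0],r.get_state()['tool_pos'][2]-.0133,{'side':o['region']},False))"
```

```text
clock: 6.92
tool_pos: [0.5957, -0.1195, 0.0245]
eef_rot: [0.765, 0.644, -0.0, -0.0]
contact_force: [0.4, -0.6, -1.0]
opening: 0.334
finger_force: 25.0
-0.17097796384801325 [ 0.59566494 -0.11948531  0.0245141 ]
0.69 [303.4, 159.3, 316.9, 179.1] (array([ 0.59530893, -0.1144179 ,  0.        ]), np.float64(0.7372510927634774))
```

```bash
python3 -m jog '[{"wx":0,"wy":0,"wz":0,"dx":0,"dy":0,"dz":-0.004,"hand":1},{"wx":0,"wy":0,"wz":0,"dx":0,"dy":0,"dz":0,"hand":0.6},{"wx":0,"wy":0,"wz":0,"dx":0,"dy":0,"dz":0,"hand":0.5},{"wx":0,"wy":0,"wz":0,"dx":0,"dy":0,"dz":0,"hand":0.3},{"wx":0,"wy":0,"wz":0,"dx":0,"dy":0,"dz":0,"hand":0.3}]'; python3 -m jog '[{"wx":0,"wy":0,"wz":0,"dx":0,"dy":0,"dz":0,"hand":0.3},{"wx":0,"wy":0,"wz":0,"dx":0,"dy":0,"dz":0.08,"hand":0},{"wx":0,"wy":0,"wz":0,"dx":0,"dy":0,"dz":0.12,"hand":0},{"wx":0,"wy":0,"wz":0,"dx":0,"dy":0,"dz":0.14,"hand":0},{"wx":0,"wy":0,"wz":0,"dx":0,"dy":0,"dz":0.14,"hand":0}]'; python3 -c "
from h import *
print(yawtool(),r.get_state()['tool_pos'])"
```

```text
clock: 7.43
tool_pos: [0.596, -0.1195, 0.024]
eef_rot: [0.765, 0.644, 0.0, 0.0]
contact_force: [-0.7, 0.2, -0.7]
opening: 0.603
finger_force: 0.0
clock: 7.85
tool_pos: [0.5952, -0.1194, 0.1447]
eef_rot: [0.765, 0.644, -0.0, -0.001]
contact_force: [0.1, -0.7, 0.1]
opening: 0.976
finger_force: 0.0
-0.17073449108326336 [ 0.59519292 -0.11938129  0.14467131]
```

```bash
python3 -m jog '[{"wx":0,"wy":0,"wz":0,"dx":0,"dy":0.08,"dz":0.08,"hand":0},{"wx":0,"wy":0,"wz":-0.01,"dx":-0.04,"dy":0.12,"dz":0.04,"hand":0},{"wx":0,"wy":0,"wz":-0.01,"dx":-0.04,"dy":0.14,"dz":0,"hand":0},{"wx":0,"wy":0,"wz":-0.01,"dx":-0.04,"dy":0.14,"dz":0,"hand":0},{"wx":0,"wy":0,"wz":-0.01,"dx":-0.04,"dy":0.14,"dz":0,"hand":0}]'|head -2; python3 -m jog '[{"wx":0,"wy":0,"wz":-0.01,"dx":-0.04,"dy":0.14,"dz":0,"hand":0},{"wx":0,"wy":0,"wz":-0.005,"dx":-0.04,"dy":0.14,"dz":0,"hand":0},{"wx":0,"wy":0,"wz":0,"dx":-0.04,"dy":0.14,"dz":0,"hand":0},{"wx":0,"wy":0,"wz":0,"dx":-0.04,"dy":0.12,"dz":0,"hand":0},{"wx":0,"wy":0,"wz":0,"dx":-0.008,"dy":0.076,"dz":0,"hand":0}]' |head -2; python3 -m jog '[{"wx":0,"wy":0,"wz":0,"dx":0,"dy":0,"dz":0,"hand":0},{"wx":0,"wy":0,"wz":0,"dx":0,"dy":0,"dz":0,"hand":0},{"wx":0,"wy":0,"wz":0,"dx":0,"dy":0,"dz":0,"hand":0}]' |head -2;python3 - <<'E'
from h import *
print(yawtool(),r.get_state()['tool_pos'])
for c,z in(("side",.010),("top",.010)):
    r.snapshot(c)
    for o in r.masks_of(c,"cylinder")[:2]: print(c,o['p'],o['bbox'],fit('cylinder',[.595,-.118,0],z,{c:o['region']},False))
E
```

```text
clock: 8.27
tool_pos: [0.5554, 0.0367, 0.1743]
clock: 8.68
tool_pos: [0.5114, 0.1941, 0.1741]
clock: 8.93
tool_pos: [0.5142, 0.1877, 0.1736]
-0.28262951140287756 [0.51416552 0.18772835 0.17361472]
top 0.78 [366.2, 168.5, 385.0, 188.6] (array([ 0.59336564, -0.11821924,  0.        ]), np.float64(0.9007744433688286))
top 0.17 [210.1, 205.5, 234.4, 232.3] (array([ 0.595, -0.118,  0.   ]), np.float64(0.0))
```

```bash
python3 -m jog '[{"wx":0,"wy":0,"wz":0,"dx":0,"dy":0.004,"dz":-0.12,"hand":0},{"wx":0,"wy":0,"wz":0,"dx":0,"dy":0,"dz":-0.14,"hand":0},{"wx":0,"wy":0,"wz":0,"dx":0,"dy":0,"dz":-0.14,"hand":0},{"wx":0,"wy":0,"wz":0,"dx":0,"dy":0,"dz":-0.12,"hand":0},{"wx":0,"wy":0,"wz":0,"dx":0,"dy":0,"dz":-0.07,"hand":0}]'|head -2; python3 -m jog '[{"wx":0,"wy":0,"wz":0,"dx":0,"dy":0,"dz":-0.03,"hand":0.2},{"wx":0,"wy":0,"wz":0,"dx":0,"dy":0,"dz":0,"hand":0.4},{"wx":0,"wy":0,"wz":0,"dx":0,"dy":0,"dz":0,"hand":0.5},{"wx":0,"wy":0,"wz":0,"dx":0,"dy":0,"dz":0,"hand":0.5},{"wx":0,"wy":0,"wz":0,"dx":0,"dy":0,"dz":0,"hand":0.5}]';python3 -m jog '[{"wx":0,"wy":0,"wz":0,"dx":0,"dy":0,"dz":0,"hand":1},{"wx":0,"wy":0,"wz":0,"dx":0,"dy":0,"dz":0,"hand":1},{"wx":0,"wy":0,"wz":0,"dx":0,"dy":0,"dz":0,"hand":1},{"wx":0,"wy":0,"wz":0,"dx":0,"dy":0,"dz":0,"hand":1},{"wx":0,"wy":0,"wz":0,"dx":0,"dy":0,"dz":0,"hand":1}]' 25
```

```text
clock: 9.55
tool_pos: [0.5127, 0.1888, 0.0233]
clock: 9.97
tool_pos: [0.5149, 0.1907, 0.0202]
eef_rot: [0.799, 0.601, 0.001, 0.0]
contact_force: [-0.3, -1.0, 0.3]
opening: 0.648
finger_force: 0.0
clock: 10.38
tool_pos: [0.514, 0.1906, 0.0191]
eef_rot: [0.799, 0.601, 0.0, 0.0]
contact_force: [-0.4, 0.1, 3.4]
opening: 0.364
finger_force: 25.0
```

```bash
python3 -m jog '[{"wx":0,"wy":0,"wz":0,"dx":0,"dy":0,"dz":0.04,"hand":1},{"wx":0,"wy":0,"wz":0,"dx":0,"dy":0,"dz":0.1,"hand":1},{"wx":0,"wy":0,"wz":0,"dx":0,"dy":0,"dz":0.14,"hand":1},{"wx":0,"wy":0,"wz":0,"dx":0,"dy":-0.02,"dz":0.14,"hand":1},{"wx":0,"wy":0,"wz":0,"dx":0,"dy":-0.07,"dz":0.12,"hand":1}]'|head -2; python3 -m jog '[{"wx":0,"wy":0,"wz":0.01,"dx":0.03,"dy":-0.12,"dz":0.044,"hand":1},{"wx":0,"wy":0,"wz":0.01,"dx":0.03,"dy":-0.15,"dz":0,"hand":1},{"wx":0,"wy":0,"wz":0.01,"dx":0.03,"dy":-0.15,"dz":0,"hand":1},{"wx":0,"wy":0,"wz":0.01,"dx":0.03,"dy":-0.15,"dz":0,"hand":1},{"wx":0,"wy":0,"wz":0.01,"dx":0.03,"dy":-0.15,"dz":0,"hand":1}]'|head -2;python3 -m jog '[{"wx":0,"wy":0,"wz":0.006,"dx":0.04,"dy":-0.15,"dz":0,"hand":1},{"wx":0,"wy":0,"wz":0,"dx":0.04,"dy":-0.15,"dz":0,"hand":1},{"wx":0,"wy":0,"wz":0,"dx":0.03,"dy":-0.15,"dz":0,"hand":1},{"wx":0,"wy":0,"wz":0,"dx":0.02,"dy":-0.13,"dz":0,"hand":1},{"wx":0,"wy":0,"wz":0,"dx":0.008,"dy":-0.08,"dz":0,"hand":1}]' |head -2;python3 -m jog '[{"wx":0,"wy":0,"wz":0,"dx":0,"dy":0,"dz":-0.04,"hand":1},{"wx":0,"wy":0,"wz":0,"dx":0,"dy":0,"dz":-0.12,"hand":1},{"wx":0,"wy":0,"wz":0,"dx":0,"dy":0,"dz":-0.14,"hand":1},{"wx":0,"wy":0,"wz":0,"dx":0,"dy":0,"dz":-0.1,"hand":1},{"wx":0,"wy":0,"wz":0,"dx":0,"dy":0,"dz":-0.05,"hand":1}]'|head -2;python3 -m jog '[{"wx":0,"wy":0,"wz":0,"dx":0,"dy":0,"dz":-0.03,"hand":1},{"wx":0,"wy":0,"wz":0,"dx":0,"dy":0,"dz":0,"hand":1},{"wx":0,"wy":0,"wz":0,"dx":0,"dy":0,"dz":0,"hand":1}]'; python3 -c "
from h import *
print(yawtool(),r.get_state()['tool_pos'])"
```

```text
clock: 10.8
tool_pos: [0.5136, 0.1715, 0.1563]
clock: 11.22
tool_pos: [0.551, -0.014, 0.1654]
clock: 11.63
tool_pos: [0.5852, -0.1828, 0.1647]
clock: 12.05
tool_pos: [0.5832, -0.1759, 0.0491]
clock: 12.3
tool_pos: [0.5866, -0.1767, 0.0457]
eef_rot: [0.764, 0.645, 0.001, 0.0]
contact_force: [-1.4, -0.6, -1.4]
opening: 0.363
finger_force: 25.0
-0.1686408172269042 [ 0.58657777 -0.17670304  0.04565519]
```

```bash
python3 -m jog '[{"wx":0,"wy":0,"wz":0,"dx":0,"dy":-0.002,"dz":-0.06,"hand":1},{"wx":0,"wy":0,"wz":0,"dx":0,"dy":0,"dz":-0.035,"hand":1},{"wx":0,"wy":0,"wz":0,"dx":0,"dy":0,"dz":-0.018,"hand":1},{"wx":0,"wy":0,"wz":0,"dx":0,"dy":0,"dz":-0.004,"hand":1},{"wx":0,"wy":0,"wz":0,"dx":0,"dy":0,"dz":0,"hand":1}]'; python3 -m jog '[{"wx":0,"wy":0,"wz":0,"dx":0,"dy":0,"dz":0,"hand":0.6},{"wx":0,"wy":0,"wz":0,"dx":0,"dy":0,"dz":0,"hand":0.5},{"wx":0,"wy":0,"wz":0,"dx":0,"dy":0,"dz":0,"hand":0.3},{"wx":0,"wy":0,"wz":0,"dx":0,"dy":0,"dz":0,"hand":0.3},{"wx":0,"wy":0,"wz":0,"dx":0,"dy":0,"dz":0,"hand":0.3}]'|head -2; python3 -m jog '[{"wx":0,"wy":0,"wz":0,"dx":0,"dy":0,"dz":0.06,"hand":0.2},{"wx":0,"wy":0,"wz":0,"dx":0,"dy":0,"dz":0.12,"hand":0},{"wx":0,"wy":0,"wz":0,"dx":0,"dy":0,"dz":0.14,"hand":0},{"wx":0,"wy":0,"wz":0,"dx":0,"dy":0,"dz":0.14,"hand":0},{"wx":0,"wy":0,"wz":0,"dx":0,"dy":0,"dz":0.1,"hand":0}]'; python3 -c "
from h import *
print(yawtool(),r.get_state()['tool_pos'])"
```

```text
clock: 12.72
tool_pos: [0.5862, -0.1775, 0.0162]
eef_rot: [0.764, 0.645, 0.0, 0.0]
contact_force: [-0.4, 0.2, -1.4]
opening: 0.359
finger_force: 25.0
clock: 13.13
tool_pos: [0.586, -0.1775, 0.0157]
clock: 13.55
tool_pos: [0.5867, -0.1775, 0.1584]
eef_rot: [0.764, 0.645, 0.001, 0.001]
contact_force: [0.8, -0.5, 0.1]
opening: 1.002
finger_force: 0.0
-0.1689484327791722 [ 0.58665738 -0.17748817  0.1584168 ]
```

```bash
python3 -m jog '[{"wx":0,"wy":0,"wz":0,"dx":0,"dy":0.07,"dz":0.06,"hand":0},{"wx":0,"wy":0,"wz":0,"dx":-0.026,"dy":0.12,"dz":0.02,"hand":0},{"wx":0,"wy":0,"wz":0.009,"dx":-0.026,"dy":0.15,"dz":0,"hand":0},{"wx":0,"wy":0,"wz":0.009,"dx":-0.026,"dy":0.15,"dz":0,"hand":0},{"wx":0,"wy":0,"wz":0.009,"dx":-0.026,"dy":0.15,"dz":0,"hand":0}]'|head -2; python3 -m jog '[{"wx":0,"wy":0,"wz":0.009,"dx":-0.026,"dy":0.15,"dz":0,"hand":0},{"wx":0,"wy":0,"wz":0.009,"dx":-0.026,"dy":0.15,"dz":0,"hand":0},{"wx":0,"wy":0,"wz":0,"dx":-0.026,"dy":0.15,"dz":0,"hand":0},{"wx":0,"wy":0,"wz":0,"dx":-0.026,"dy":0.15,"dz":0,"hand":0},{"wx":0,"wy":0,"wz":0,"dx":-0.026,"dy":0.15,"dz":0,"hand":0}]' |head -2; python3 -m jog '[{"wx":0,"wy":0,"wz":0,"dx":-0.026,"dy":0.15,"dz":0,"hand":0},{"wx":0,"wy":0,"wz":0,"dx":-0.026,"dy":0.12,"dz":0,"hand":0},{"wx":0,"wy":0,"wz":0,"dx":0,"dy":0.068,"dz":0,"hand":0},{"wx":0,"wy":0,"wz":0,"dx":0,"dy":0,"dz":-0.05,"hand":0},{"wx":0,"wy":0,"wz":0,"dx":0,"dy":0,"dz":-0.1,"hand":0}]' |head -2;python3 -m jog '[{"wx":0,"wy":0,"wz":0,"dx":0,"dy":0,"dz":-0.14,"hand":0},{"wx":0,"wy":0,"wz":0,"dx":0,"dy":0,"dz":-0.12,"hand":0},{"wx":0,"wy":0,"wz":0,"dx":0,"dy":0,"dz":-0.04,"hand":0},{"wx":0,"wy":0,"wz":0,"dx":0,"dy":0,"dz":0,"hand":0},{"wx":0,"wy":0,"wz":0,"dx":0,"dy":0,"dz":0,"hand":0}]';python3 - <<'E'
from h import *
print(yawtool(),r.get_state()['tool_pos'])
for c in("side","top"):
    r.snapshot(c)
    for n in("cylinder","block"):
      for o in r.masks_of(c,n)[:1]: print(c,n,o['p'],o['bbox'],fit(n,[.59,-.15,-.17],.010,{c:o['region']},n!="cylinder"))
E
```

```text
clock: 13.97
tool_pos: [0.5594, -0.0163, 0.1759]
clock: 14.38
tool_pos: [0.5267, 0.1717, 0.1756]
clock: 14.8
tool_pos: [0.5156, 0.2582, 0.1401]
clock: 15.22
tool_pos: [0.5145, 0.2548, 0.0635]
eef_rot: [0.734, 0.679, 0.0, -0.0]
contact_force: [0.6, 0.8, 0.2]
opening: 0.997
finger_force: 0.0
-0.07887128893560322 [0.51450339 0.25479387 0.06346331]
side block 0.15 [321.4, 270.7, 347.9, 287.9] (array([ 0.59, -0.15, -0.17]), np.float64(0.0))
top cylinder 0.49 [364.8, 165.7, 384.2, 186.2] (array([ 0.59493054, -0.11867783, -0.17      ]), np.float64(0.9416867469879519))
top block 0.89 [390.3, 174.5, 414.4, 195.1] (array([ 0.58621091, -0.17898057, -0.08710283]), np.float64(0.8099838969404187))
```

```bash
python3 -m jog '[{"wx":0,"wy":0,"wz":0,"dx":0,"dy":0,"dz":-0.08,"hand":0.2},{"wx":0,"wy":0,"wz":0,"dx":0,"dy":0,"dz":-0.04,"hand":0.4},{"wx":0,"wy":0,"wz":0,"dx":0,"dy":0,"dz":0,"hand":0.5},{"wx":0,"wy":0,"wz":0,"dx":0,"dy":0,"dz":0,"hand":0.55},{"wx":0,"wy":0,"wz":0,"dx":0,"dy":0,"dz":0,"hand":0.6}]'|head -2; python3 -m jog '[{"wx":0,"wy":0,"wz":0,"dx":0,"dy":0,"dz":0,"hand":1},{"wx":0,"wy":0,"wz":0,"dx":0,"dy":0,"dz":0,"hand":1},{"wx":0,"wy":0,"wz":0,"dx":0,"dy":0,"dz":0,"hand":1},{"wx":0,"wy":0,"wz":0,"dx":0,"dy":0,"dz":0,"hand":1},{"wx":0,"wy":0,"wz":0,"dx":0,"dy":0,"dz":0,"hand":1}]' 25;python3 -m jog '[{"wx":0,"wy":0,"wz":0,"dx":0,"dy":0,"dz":0,"hand":1},{"wx":0,"wy":0,"wz":0,"dx":0,"dy":0,"dz":0,"hand":1}]' 25; python3 -c "
from h import *
print(yawtool(),r.get_state()['tool_pos'])"
```

```text
clock: 15.93
tool_pos: [0.5145, 0.2547, 0.0334]
clock: 16.35
tool_pos: [0.5146, 0.2546, 0.0333]
eef_rot: [0.735, 0.679, 0.0, 0.0]
contact_force: [0.3, 0.3, 2.1]
opening: 0.303
finger_force: 25.0
clock: 16.52
tool_pos: [0.5146, 0.2546, 0.0333]
eef_rot: [0.734, 0.679, 0.0, 0.0]
contact_force: [-0.4, -0.3, 2.5]
opening: 0.307
finger_force: 25.0
-0.07902402882971507 [0.51457258 0.254569   0.03326046]
```

```bash
python3 -m jog '[{"wx":0,"wy":0,"wz":0,"dx":0,"dy":0,"dz":0.04,"hand":1},{"wx":0,"wy":0,"wz":0,"dx":0,"dy":0,"dz":0.1,"hand":1},{"wx":0,"wy":0,"wz":0,"dx":0,"dy":0,"dz":0.14,"hand":1},{"wx":0,"wy":0,"wz":0,"dx":0,"dy":-0.02,"dz":0.14,"hand":1},{"wx":0,"wy":0,"wz":0,"dx":0,"dy":-0.07,"dz":0.12,"hand":1}]'|head -2; python3 -m jog '[{"wx":0,"wy":0,"wz":-0.009,"dx":0.022,"dy":-0.12,"dz":0.048,"hand":1},{"wx":0,"wy":0,"wz":-0.009,"dx":0.022,"dy":-0.15,"dz":0,"hand":1},{"wx":0,"wy":0,"wz":-0.009,"dx":0.022,"dy":-0.15,"dz":0,"hand":1},{"wx":0,"wy":0,"wz":-0.009,"dx":0.022,"dy":-0.15,"dz":0,"hand":1},{"wx":0,"wy":0,"wz":-0.009,"dx":0.022,"dy":-0.15,"dz":0,"hand":1}]'|head -2;python3 -m jog '[{"wx":0,"wy":0,"wz":0,"dx":0.022,"dy":-0.15,"dz":0,"hand":1},{"wx":0,"wy":0,"wz":0,"dx":0.022,"dy":-0.15,"dz":0,"hand":1},{"wx":0,"wy":0,"wz":0,"dx":0.022,"dy":-0.15,"dz":0,"hand":1},{"wx":0,"wy":0,"wz":0,"dx":0.022,"dy":-0.15,"dz":0,"hand":1},{"wx":0,"wy":0,"wz":0,"dx":0.022,"dy":-0.15,"dz":0,"hand":1}]' |head -2;python3 -m jog '[{"wx":0,"wy":0,"wz":0,"dx":0.022,"dy":-0.15,"dz":0,"hand":1},{"wx":0,"wy":0,"wz":0,"dx":0,"dy":-0.13,"dz":0,"hand":1},{"wx":0,"wy":0,"wz":0,"dx":0,"dy":-0.09,"dz":0,"hand":1},{"wx":0,"wy":0,"wz":0,"dx":0,"dy":-0.044,"dz":-0.02,"hand":1},{"wx":0,"wy":0,"wz":0,"dx":0,"dy":0,"dz":-0.1,"hand":1}]'|head -2;python3 -m jog '[{"wx":0,"wy":0,"wz":0,"dx":0,"dy":0,"dz":-0.14,"hand":1},{"wx":0,"wy":0,"wz":0,"dx":0,"dy":0,"dz":-0.14,"hand":1},{"wx":0,"wy":0,"wz":0,"dx":0,"dy":0,"dz":-0.08,"hand":1},{"wx":0,"wy":0,"wz":0,"dx":0,"dy":0,"dz":-0.04,"hand":1},{"wx":0,"wy":0,"wz":0,"dx":0,"dy":0,"dz":0,"hand":1}]'; python3 -c "
from h import *
print(yawtool(),r.get_state()['tool_pos'])"
```

```text
clock: 16.93
tool_pos: [0.5138, 0.2356, 0.1707]
clock: 17.35
tool_pos: [0.5415, 0.0501, 0.1807]
clock: 17.77
tool_pos: [0.5689, -0.1375, 0.1805]
clock: 18.18
tool_pos: [0.5768, -0.2435, 0.1529]
clock: 18.6
tool_pos: [0.5733, -0.2372, 0.0478]
eef_rot: [0.764, 0.646, -0.001, -0.002]
contact_force: [1.0, -0.4, -0.0]
opening: 0.302
finger_force: 25.0
-0.16725004087246945 [ 0.57329544 -0.23719863  0.0478388 ]
```

```bash
python3 -m jog '[{"wx":0,"wy":0,"wz":0,"dx":0,"dy":0,"dz":-0.03,"hand":1},{"wx":0,"wy":0,"wz":0,"dx":0,"dy":0,"dz":-0.02,"hand":1},{"wx":0,"wy":0,"wz":0,"dx":0,"dy":0,"dz":0,"hand":1},{"wx":0,"wy":0,"wz":0,"dx":0,"dy":0,"dz":0,"hand":1},{"wx":0,"wy":0,"wz":0,"dx":0,"dy":0,"dz":0,"hand":1}]'; python3 -c "
from h import *
print(yawtool(),r.get_state()['tool_pos'])"
```

```text
clock: 19.02
tool_pos: [0.5754, -0.2392, 0.0384]
eef_rot: [0.764, 0.645, 0.0, 0.001]
contact_force: [0.3, 0.0, -0.5]
opening: 0.303
finger_force: 25.0
-0.1691404153275829 [ 0.5753658  -0.23918906  0.03836165]
```

Good. I'll lower 8 mm and release.

```bash
python3 -m jog '[{"wx":0,"wy":0,"wz":0,"dx":0,"dy":0,"dz":-0.02,"hand":1},{"wx":0,"wy":0,"wz":0,"dx":0,"dy":0,"dz":-0.01,"hand":1},{"wx":0,"wy":0,"wz":0,"dx":0,"dy":0,"dz":-0.002,"hand":1},{"wx":0,"wy":0,"wz":0,"dx":0,"dy":0,"dz":0,"hand":1},{"wx":0,"wy":0,"wz":0,"dx":0,"dy":0,"dz":0,"hand":1}]'; python3 -m jog '[{"wx":0,"wy":0,"wz":0,"dx":0,"dy":0,"dz":0,"hand":0.6},{"wx":0,"wy":0,"wz":0,"dx":0,"dy":0,"dz":0,"hand":0.5},{"wx":0,"wy":0,"wz":0,"dx":0,"dy":0,"dz":0,"hand":0.3},{"wx":0,"wy":0,"wz":0,"dx":0,"dy":0,"dz":0,"hand":0.3},{"wx":0,"wy":0,"wz":0,"dx":0,"dy":0,"dz":0,"hand":0.2}]'|head -2; python3 -m jog '[{"wx":0,"wy":0,"wz":0,"dx":0,"dy":0,"dz":0.06,"hand":0.2},{"wx":0,"wy":0,"wz":0,"dx":0,"dy":0,"dz":0.12,"hand":0},{"wx":0,"wy":0,"wz":0,"dx":0,"dy":0,"dz":0.14,"hand":0},{"wx":0,"wy":0,"wz":0,"dx":0,"dy":0,"dz":0.14,"hand":0},{"wx":0,"wy":0,"wz":0,"dx":0,"dy":0,"dz":0.1,"hand":0}]'; python3 -c "
from h import *
print(yawtool(),r.get_state()['tool_pos'])"
```

```text
clock: 19.43
tool_pos: [0.5751, -0.2392, 0.0303]
eef_rot: [0.764, 0.645, 0.0, 0.0]
contact_force: [-1.3, 0.3, 5.5]
opening: 0.303
finger_force: 25.0
clock: 19.85
tool_pos: [0.5748, -0.2389, 0.0293]
clock: 20.27
tool_pos: [0.5757, -0.239, 0.1723]
eef_rot: [0.764, 0.645, 0.001, 0.001]
contact_force: [1.7, -0.1, 0.1]
opening: 0.997
finger_force: 0.0
-0.1688610115554332 [ 0.57569506 -0.2389684   0.17233492]
```

```bash
python3 -m jog '[{"wx":0,"wy":0,"wz":0,"dx":0,"dy":0.07,"dz":0.02,"hand":0},{"wx":0,"wy":0,"wz":0,"dx":0,"dy":0.12,"dz":0,"hand":0},{"wx":0,"wy":0,"wz":0.01,"dx":-0.018,"dy":0.15,"dz":0,"hand":0},{"wx":0,"wy":0,"wz":0.01,"dx":-0.018,"dy":0.15,"dz":0,"hand":0},{"wx":0,"wy":0,"wz":0.01,"dx":-0.018,"dy":0.15,"dz":0,"hand":0}]'|head -2; python3 -m jog '[{"wx":0,"wy":0,"wz":0.01,"dx":-0.018,"dy":0.15,"dz":0,"hand":0},{"wx":0,"wy":0,"wz":0.01,"dx":-0.018,"dy":0.15,"dz":0,"hand":0},{"wx":0,"wy":0,"wz":0.01,"dx":-0.018,"dy":0.15,"dz":0,"hand":0},{"wx":0,"wy":0,"wz":0.01,"dx":-0.018,"dy":0.15,"dz":0,"hand":0},{"wx":0,"wy":0,"wz":0.01,"dx":-0.018,"dy":0.15,"dz":0,"hand":0}]'|head -2; python3 -m jog '[{"wx":0,"wy":0,"wz":0.01,"dx":-0.018,"dy":0.15,"dz":0,"hand":0},{"wx":0,"wy":0,"wz":0.0045,"dx":-0.018,"dy":0.15,"dz":0,"hand":0},{"wx":0,"wy":0,"wz":0,"dx":-0.018,"dy":0.15,"dz":0,"hand":0},{"wx":0,"wy":0,"wz":0,"dx":-0.018,"dy":0.15,"dz":0,"hand":0},{"wx":0,"wy":0,"wz":0,"dx":0,"dy":0.12,"dz":0,"hand":0}]'|head -2;python3 -m jog '[{"wx":0,"wy":0,"wz":0,"dx":0,"dy":0.08,"dz":0,"hand":0},{"wx":0,"wy":0,"wz":0,"dx":0,"dy":0.03,"dz":0,"hand":0},{"wx":0,"wy":0,"wz":0,"dx":0,"dy":0,"dz":-0.06,"hand":0},{"wx":0,"wy":0,"wz":0,"dx":0,"dy":0,"dz":-0.1,"hand":0},{"wx":0,"wy":0,"wz":0,"dx":0,"dy":0,"dz":-0.1,"hand":0}]'|head -2;python3 -m jog '[{"wx":0,"wy":0,"wz":0,"dx":0,"dy":0,"dz":-0.06,"hand":0},{"wx":0,"wy":0,"wz":0,"dx":0,"dy":0,"dz":0,"hand":0},{"wx":0,"wy":0,"wz":0,"dx":0,"dy":0,"dz":0,"hand":0}]'|head -2;python3 - <<'E'
from h import *
print(yawtool(),r.get_state()['tool_pos'])
c="top";im=r.snapshot(c)
for n in("cylinder","block","stub"):
  for o in r.masks_of(c,n)[:1]: print(c,n,o['p'],o['bbox'],fit(n,[.58,-.2,-.17],.010,{c:o['region']},n=="block"))
s=r.snapshot("side"); cv2.imwrite("pics/t2.png",np.hstack([cv2.resize(im[150:250,100:200,::-1],(390,390)),cv2.resize(s[230:360,270:400,::-1],(390,390))]))
E
```

```text
clock: 20.68
tool_pos: [0.5609, -0.0777, 0.1746]
clock: 21.1
tool_pos: [0.5383, 0.1102, 0.1745]
clock: 21.52
tool_pos: [0.5191, 0.2923, 0.1747]
clock: 21.93
tool_pos: [0.5218, 0.3149, 0.1093]
clock: 22.18
tool_pos: [0.5208, 0.3145, 0.094]
0.01891021390571029 [0.52078555 0.31447312 0.09397117]
top cylinder 0.64 [367.2, 167.2, 382.1, 187.3] (array([ 0.58, -0.2 , -0.17]), np.float64(0.0))
top block 0.86 [391.2, 172.4, 413.2, 194.1] (array([ 0.58460047, -0.17855387, -0.16906809]), np.float64(0.9468963042698242))
top stub 0.75 [422.3, 181.3, 445.4, 201.8] (array([ 0.5733119 , -0.23906692, -0.17      ]), np.float64(0.9207003089598352))
```

View pics/t2.png

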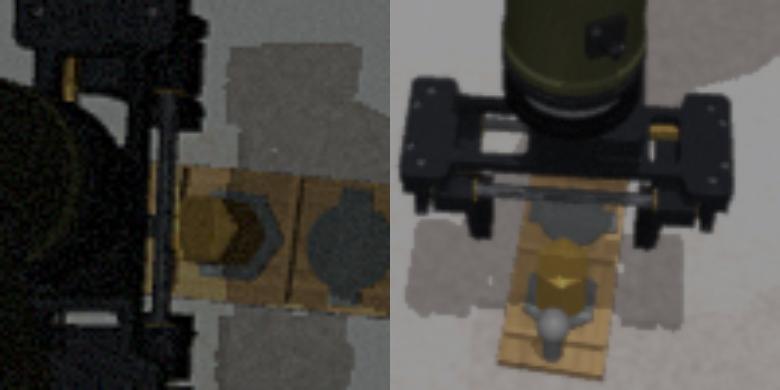

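The view shows the hex centred between the open fingers, with the post clear of them. Next is descending and gripping.

```bash
python3 -m jog '[{"wx":0,"wy":0,"wz":0,"dx":0,"dy":0,"dz":-0.08,"hand":0},{"wx":0,"wy":0,"wz":0,"dx":0,"dy":0.004,"dz":-0.1,"hand":0},{"wx":0,"wy":0,"wz":0,"dx":0,"dy":0,"dz":-0.06,"hand":0},{"wx":0,"wy":0,"wz":0,"dx":0,"dy":0,"dz":-0.032,"hand":0.3},{"wx":0,"wy":0,"wz":0,"dx":0,"dy":0,"dz":0,"hand":0.4}]'|head -2; python3 -m jog '[{"wx":0,"wy":0,"wz":0,"dx":0,"dy":0,"dz":0,"hand":0.5},{"wx":0,"wy":0,"wz":0,"dx":0,"dy":0,"dz":0,"hand":0.5},{"wx":0,"wy":0,"wz":0,"dx":0,"dy":0,"dz":0,"hand":0.55},{"wx":0,"wy":0,"wz":0,"dx":0,"dy":0,"dz":0,"hand":1},{"wx":0,"wy":0,"wz":0,"dx":0,"dy":0,"dz":0,"hand":1}]' 30;python3 -m jog '[{"wx":0,"wy":0,"wz":0,"dx":0,"dy":0,"dz":0,"hand":1},{"wx":0,"wy":0,"wz":0,"dx":0,"dy":0,"dz":0,"hand":1},{"wx":0,"wy":0,"wz":0,"dx":0,"dy":0,"dz":0,"hand":1},{"wx":0,"wy":0,"wz":0,"dx":0,"dy":0,"dz":0,"hand":1},{"wx":0,"wy":0,"wz":0,"dx":0,"dy":0,"dz":0,"hand":1}]' 30; python3 -c "
from h import *
print(yawtool(),r.get_state()['tool_pos'])"
```

```text
clock: 22.85
tool_pos: [0.5202, 0.3165, 0.0255]
clock: 23.27
tool_pos: [0.5213, 0.3172, 0.0272]
eef_rot: [0.7, 0.714, 0.001, 0.0]
contact_force: [0.7, 0.2, -0.2]
opening: 0.495
finger_force: 0.0
clock: 23.68
tool_pos: [0.521, 0.3171, 0.0268]
eef_rot: [0.7, 0.714, 0.0, 0.0]
contact_force: [-0.8, -0.5, 3.9]
opening: 0.364
finger_force: 30.0
0.01997282855736903 [0.52104138 0.31705839 0.02679214]
```

```bash
python3 -m jog '[{"wx":0,"wy":0,"wz":0,"dx":0,"dy":0,"dz":0.04,"hand":1},{"wx":0,"wy":0,"wz":0,"dx":0,"dy":0,"dz":0.1,"hand":1},{"wx":0,"wy":0,"wz":0,"dx":0,"dy":0,"dz":0.14,"hand":1},{"wx":0,"wy":0,"wz":0,"dx":0,"dy":-0.02,"dz":0.14,"hand":1},{"wx":0,"wy":0,"wz":0,"dx":0,"dy":-0.07,"dz":0.12,"hand":1}]'|head -2; python3 -m jog '[{"wx":0,"wy":0,"wz":-0.01,"dx":0,"dy":-0.12,"dz":0.06,"hand":1},{"wx":0,"wy":0,"wz":-0.01,"dx":0.0134,"dy":-0.15,"dz":0,"hand":1},{"wx":0,"wy":0,"wz":-0.01,"dx":0.0134,"dy":-0.15,"dz":0,"hand":1},{"wx":0,"wy":0,"wz":-0.01,"dx":0.0134,"dy":-0.15,"dz":0,"hand":1},{"wx":0,"wy":0,"wz":-0.01,"dx":0.0134,"dy":-0.15,"dz":0,"hand":1}]'|head -2;python3 -m jog '[{"wx":0,"wy":0,"wz":-0.01,"dx":0.0134,"dy":-0.15,"dz":0,"hand":1},{"wx":0,"wy":0,"wz":-0.01,"dx":0.0134,"dy":-0.15,"dz":0,"hand":1},{"wx":0,"wy":0,"wz":-0.01,"dx":0.0134,"dy":-0.15,"dz":0,"hand":1},{"wx":0,"wy":0,"wz":-0.01,"dx":0.0134,"dy":-0.15,"dz":0,"hand":1},{"wx":0,"wy":0,"wz":-0.005,"dx":0.0134,"dy":-0.15,"dz":0,"hand":1}]' |head -2;python3 -m jog '[{"wx":0,"wy":0,"wz":0,"dx":0.0134,"dy":-0.15,"dz":0,"hand":1},{"wx":0,"wy":0,"wz":0,"dx":0.0134,"dy":-0.15,"dz":0,"hand":1},{"wx":0,"wy":0,"wz":0,"dx":0.0134,"dy":-0.15,"dz":0,"hand":1},{"wx":0,"wy":0,"wz":0,"dx":0.0134,"dy":-0.15,"dz":0,"hand":1},{"wx":0,"wy":0,"wz":0,"dx":0,"dy":-0.13,"dz":0,"hand":1}]'|head -2;python3 -m jog '[{"wx":0,"wy":0,"wz":0,"dx":0,"dy":-0.1,"dz":0,"hand":1},{"wx":0,"wy":0,"wz":0,"dx":0,"dy":-0.06,"dz":0,"hand":1},{"wx":0,"wy":0,"wz":0,"dx":0,"dy":-0.022,"dz":0,"hand":1},{"wx":0,"wy":0,"wz":0,"dx":0,"dy":0,"dz":-0.06,"hand":1},{"wx":0,"wy":0,"wz":0,"dx":0,"dy":0,"dz":-0.12,"hand":1}]'|head -2;python3 -m jog '[{"wx":0,"wy":0,"wz":0,"dx":0,"dy":0,"dz":-0.14,"hand":1},{"wx":0,"wy":0,"wz":0,"dx":0,"dy":0,"dz":-0.12,"hand":1},{"wx":0,"wy":0,"wz":0,"dx":0,"dy":0,"dz":-0.08,"hand":1},{"wx":0,"wy":0,"wz":0,"dx":0,"dy":0,"dz":0,"hand":1},{"wx":0,"wy":0,"wz":0,"dx":0,"dy":0,"dz":0,"hand":1}]'; python3 -c "
from h import *
print(yawtool(),r.get_state()['tool_pos'])"
```

```text
clock: 24.1
tool_pos: [0.5199, 0.2982, 0.164]
clock: 24.52
tool_pos: [0.5337, 0.1126, 0.1769]
clock: 24.93
tool_pos: [0.5503, -0.0749, 0.1767]
clock: 25.35
tool_pos: [0.5639, -0.2586, 0.1765]
clock: 25.77
tool_pos: [0.5671, -0.3011, 0.1345]
clock: 26.18
tool_pos: [0.564, -0.2993, 0.046]
eef_rot: [0.764, 0.645, -0.0, -0.001]
contact_force: [-0.1, 0.1, -1.2]
opening: 0.362
finger_force: 30.0
-0.16841022715009776 [ 0.56397853 -0.29931709  0.04601629]
```

```bash
python3 -m jog '[{"wx":0,"wy":0,"wz":0,"dx":0,"dy":0,"dz":-0.04,"hand":1},{"wx":0,"wy":0,"wz":0,"dx":0,"dy":0,"dz":-0.03,"hand":1},{"wx":0,"wy":0,"wz":0,"dx":0,"dy":0,"dz":-0.014,"hand":1},{"wx":0,"wy":0,"wz":0,"dx":0,"dy":0,"dz":-0.004,"hand":1},{"wx":0,"wy":0,"wz":0,"dx":0,"dy":0,"dz":0,"hand":1}]'; python3 -m jog '[{"wx":0,"wy":0,"wz":0,"dx":0,"dy":0,"dz":0,"hand":1},{"wx":0,"wy":0,"wz":0,"dx":0,"dy":0,"dz":0,"hand":1}]'
```

```text
clock: 26.6
tool_pos: [0.5644, -0.3011, 0.0246]
eef_rot: [0.765, 0.644, 0.0, 0.0]
contact_force: [-0.1, 0.3, -2.3]
opening: 0.359
finger_force: 30.0
clock: 26.77
tool_pos: [0.5647, -0.3011, 0.0249]
eef_rot: [0.765, 0.644, 0.0, 0.0]
contact_force: [-0.2, -0.3, -2.3]
opening: 0.357
finger_force: 30.0
```

```bash
python3 -m jog '[{"wx":0,"wy":0,"wz":0,"dx":0,"dy":0,"dz":-0.003,"hand":0.9},{"wx":0,"wy":0,"wz":0,"dx":0,"dy":0,"dz":0,"hand":0.6},{"wx":0,"wy":0,"wz":0,"dx":0,"dy":0,"dz":0,"hand":0.4},{"wx":0,"wy":0,"wz":0,"dx":0,"dy":0,"dz":0,"hand":0.3},{"wx":0,"wy":0,"wz":0,"dx":0,"dy":0,"dz":0,"hand":0.2}]'|head -2; python3 -m jog '[{"wx":0,"wy":0,"wz":0,"dx":0,"dy":0,"dz":0,"hand":0.2},{"wx":0,"wy":0,"wz":0,"dx":0,"dy":0,"dz":0.08,"hand":0},{"wx":0,"wy":0,"wz":0,"dx":0,"dy":0,"dz":0.14,"hand":0},{"wx":0,"wy":0,"wz":0,"dx":0,"dy":0,"dz":0.14,"hand":0},{"wx":0,"wy":0,"wz":0,"dx":0,"dy":0,"dz":0.14,"hand":0}]'; python3 -m jog '[{"wx":0,"wy":0,"wz":0,"dx":-0.04,"dy":-0.1,"dz":0.1,"hand":0},{"wx":0,"wy":0,"wz":0,"dx":-0.08,"dy":-0.12,"dz":0.06,"hand":0},{"wx":0,"wy":0,"wz":0,"dx":-0.08,"dy":-0.12,"dz":0,"hand":0},{"wx":0,"wy":0,"wz":0,"dx":-0.08,"dy":-0.12,"dz":0,"hand":0},{"wx":0,"wy":0,"wz":0,"dx":-0.08,"dy":-0.12,"dz":0,"hand":0}]' |head -2;python3 -m jog '[{"wx":0,"wy":0,"wz":0,"dx":-0.08,"dy":-0.12,"dz":0,"hand":0},{"wx":0,"wy":0,"wz":0,"dx":-0.04,"dy":-0.1,"dz":0,"hand":0},{"wx":0,"wy":0,"wz":0,"dx":0,"dy":-0.06,"dz":0,"hand":0},{"wx":0,"wy":0,"wz":0,"dx":0,"dy":0,"dz":0,"hand":0},{"wx":0,"wy":0,"wz":0,"dx":0,"dy":0,"dz":0,"hand":0}]'; python3 - <<'E'
from h import *
T={"cylinder":[(.5948,-.1182),(.5975,-.1176)],"block":[(.5843,-.1794),(.5852,-.1762)],"stub":[(.5736,-.2404),(.5749,-.237)],"hex":[(.5633,-.3018),(.5639,-.298)]}
a=[]
for i,c in enumerate(("top","side")):
    im=r.snapshot(c); a.append(im)
    for n in T:
      for o in r.masks_of(c,n)[:1]:
        p,q=fit(n,[*T[n][i],-.17],.010,{c:o['region']},n in("block","hex")); print(c,n,round(o['p'],2),p.round(4),round(q,3),"err mm",((p[:2]-T[n][i])*1000).round(1))
cv2.imwrite("pics/fin.png",np.hstack([cv2.resize(a[0][130:230,330:510,::-1],(540,300)),cv2.resize(a[1][100:220,270:370,::-1],(250,300))]))
E
```

```text
clock: 27.18
tool_pos: [0.5647, -0.3011, 0.024]
clock: 27.6
tool_pos: [0.564, -0.3007, 0.1499]
eef_rot: [0.764, 0.645, -0.0, -0.0]
contact_force: [0.9, 0.2, 0.2]
opening: 0.98
finger_force: 0.0
clock: 28.02
tool_pos: [0.4733, -0.4475, 0.1894]
clock: 28.43
tool_pos: [0.4442, -0.516, 0.1885]
eef_rot: [0.765, 0.644, 0.0, -0.0]
contact_force: [0.0, 0.1, -0.2]
opening: 0.996
finger_force: 0.0
top cylinder 0.74 [ 0.5938 -0.1178 -0.17  ] 0.774 err mm [-1.   0.4]
top block 0.83 [ 0.585  -0.1789 -0.1489] 0.931 err mm [0.7 0.5]
top stub 0.6 [ 0.5733 -0.2396 -0.17  ] 0.949 err mm [-0.3  0.8]
top hex 0.93 [ 0.5623 -0.3016 -0.0477] 0.901 err mm [-1.   0.2]
side cylinder 0.53 [ 0.5953 -0.1208 -0.17  ] 0.734 err mm [-2.2 -3.2]
side block 0.44 [ 0.5854 -0.1785 -0.0242] 0.739 err mm [ 0.2 -2.3]
side stub 0.65 [ 0.5756 -0.2405 -0.17  ] 0.794 err mm [ 0.7 -3.5]
side hex 0.73 [ 0.5632 -0.3003 -0.0761] 0.813 err mm [-0.7 -2.3]
```

View pics/fin.png

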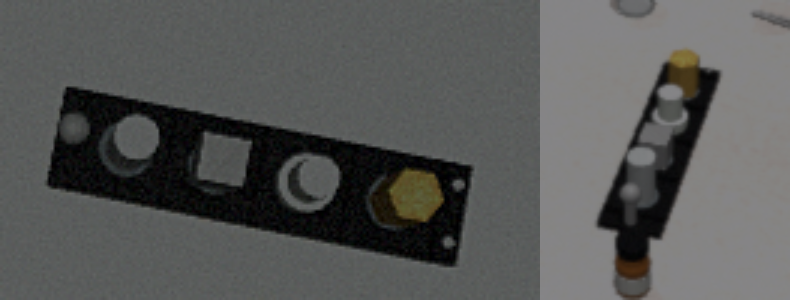

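The view shows all four upright on their spots. From the rail post at (73,128) they run cylinder (137,137), block (225,158), stub (315,180), hex (414,195), and the fits put them within about 1–3 mm of the bay centres.

```bash
python3 -c "
from plant import r
print(r.finish_job())"
```

```text
the job is handed in; nothing more can be done
None
```

The job is handed in after about 29 s: from the rail's post, the cylinder, block, stub and hex stand upright in reversed order, within about 1 mm of their bay centres by the top camera and up to 4 mm by the poorer side-camera fits.

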